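# Find the high spot of a flange on the welding turntable

## Robot

A 6-joint arm with a two-finger parallel gripper is mounted at the origin on the work surface. World frame = base frame: x ahead of the robot, y to its left, z up, the work surface at z = 0. Lengths are in m, angles in rad, forces in N, time in s.
With the tool pointing down it reaches from about 0.325 to 0.9 m from the base axis. Payload 3.5 kg.
Tool frame: the origin (TCP) lies at the very end of the fingers, on their centre line; the grasp point (between the pads) lies 19 mm behind it (arm.grip_point_offset is the distance from the TCP to the grasp point, in m); z points along the fingers, y is the direction in which the jaws open and shut (so a half turn about z gives the same grasp; the last joint's range is limited). The gripper opens to 85 mm and grips with 20 to 120 N. Pads are 22 mm wide; open, the fingers measure 114 mm over their backs; the gripper's body (76 mm by 85 mm) begins 54 mm behind the grasp point. The pads swing forward as they close: fully open they stand 13 mm farther back than shut.
Start: joints at [-1.401, 0.276, -0.026, 1.268, 0, 1.467], TCP at [0.168, -0.602, 0.198] pointing down, gripper open.
Joint ranges: [-3.12, 3.12], [-0.85, 1.88], [-1.08, 1.24], [-1.95, 2.15], [-1.57, 1.53], [-3.14, 3.14]. Speed limits (rad/s): [2.57, 2.57, 3.14, 3.14, 3.14, 3.14].

## Interface

Orientations are given as a unit quaternion [x, y, z, w].
In Python, from cell import arm gives the robot as it stands. The module is installed in compiled form; this text tells all that it offers.
- The arm moves only by the shell command python3 -m inch 'ROWS'. ROWS is JSON, a list of rows, each a list of 5 numbers: the closure in counts, from 0 (fully open) to 255 (shut), then the shift along the tool's x, y, z in mm, then the turn about the tool's z in degrees. A call has exactly 5 rows; each row shifts and turns the commanded pose from where the row before left it, along the tool's axes as they then stand; what a row does not reach is not made up. A row lasts 1/10 s, in which the tool goes at most 50 mm and 8.59 degrees, less where a joint would pass 70% of its speed; a pose out of reach is approached as far as the arm can. A call is refused whole if a number of a shift passes 50 or a number of a turn 8.59, either way. A call with a gripper value outside its range is refused whole. The fingers move at their own pace and stop on an object; the grip force is fixed at half the most. Time passes only in rows, so rows that do not move let the fingers close, or fill a call up. It gives the time, the measured TCP pose, the force and the opening at its end, in the units of the state.
- arm.get_obs(): the state, without advancing time (a new reading comes with each control period).
- arm.grab_frame(name): name is "side" or "top" or "wrist"; returns a dict with "img" (420x560x3 uint8, red, green, blue), "depth" (420x560 float32, m along the optical axis (not along the pixel's ray), 0 where there is no reading), "K" (3x3 intrinsics, pixels), "cam_to_world" (4x4, takes a point from camera to world coordinates). Camera axes: x right, y down, z forward; pixel columns grow to the right and rows downward; lengths in m; the calibration is good to about 2 mm. A picture is of the moment at which its call begins.
- arm.job_done(): hands the job in, once; it reports no verdict.
Trained networks look in a picture, given as the dict that the camera call returned (one of the last four; its "shot" number tells which), for a name from the list of things; names that differ only in an ending like _2 or _b are one class to them, and where a whole thing is asked for, a point or a joint stands for the part that bears it (a point fixed in the world has none). Each returns a list of dicts, best first, with "p" (0 to 1); they miss things now and then, are a little off and sometimes report something else, mostly with a low value. They report only what shows in the picture. A call takes as long as a camera call. They do not tell look-alikes from the thing itself.
- arm.find_in(picture, thing): "at" ([column, row] in pixels, amid what is visible of it).
- arm.outline_of(picture, thing): "mask" (420x560 bool, what is visible of it) and "at" ([column, row] in pixels, amid what is visible of it).
The state is a dict: "time": time; "q": joint angles; "qvel": joint speeds; "effort": joint torques, N m; "ee_pos": TCP position; "orientation": TCP orientation; "ft_force": force on the tool from outside, world axes, zero at the start; "wrist_torque": the same for the moment, N m; "opening": finger opening in m.
Only numpy, scipy, OpenCV 4.12 (cv2) and the standard library are available. Lean on these libraries where they do the work, as an engineer would, in place of code of your own. Each camera call takes 0.05 s, during which the arm holds its last target. There are 200 camera calls.

## Task

The flange on the bench turntable was clamped by eye and runs out of true. Slide the dial indicator's stand up until its plunger bears on the flange's rim, pointing straight at the spindle and pressed in about half of its travel, and let the stand go. Then turn the table slowly through a full turn by its crank, with the plunger riding gently on the rim all the way round, find the high spot, and leave the table stopped with the high spot on the plunger and the other tools undisturbed.

Things in the scene. Friction and masses are not known exactly. Their poses are not given: they have to be found in the camera images.
- stand: Loose dial indicator stand, 0.7 to 0.96 kg, held to the table by its weight only (ground sole, friction about 0.35: 2 to 4 N slides it). Origin: under the post's axis, at the table; own +x is the way the plunger points, z up. Grey block base, x from -30 to +50 mm, 50 mm wide, 45 mm high; on it a post, and clamped to the post the indicator, reaching out ahead
- post (a point): On the axis of the stand's upright round steel post, 100 mm above the table. The post is 16 mm in diameter, its top at 114 mm, bare and free to grip from 84 mm up
- dial (a point): Centre of the dial face, 50 mm ahead of the post, 80 mm above the table. Round dial 58 mm in diameter, 20 mm thick, lying face up. The needle points back to the post with the plunger out and turns clockwise (from above) 12 degrees per mm pressed in; a short mark each mm, a long one each 5 mm. A stem 8 mm thick and the plunger stand out ahead of it
- tip (a point): Centre of the plunger's ball tip, which has 4 mm radius; with the plunger fully out it lies 125 mm ahead (+x) of the post's axis, 70 mm above the table
- plunger (a joint): How far the plunger is pressed in, m: 0 fully out, 0.025 its stop (half is 0.0125). Sprung outward: 0.4 N at 0, rising by 0.025 N per mm to 1.0 N at the stop
- positioner: Grey bench turntable, fixed to the table: base 184 mm in diameter, three low feet reaching 111 mm from the axis; origin at the table on the vertical spindle axis. It carries a 160 mm round plate and on it the flange. The clamp nut and crank arm (top at 116 mm) stand over the flange's middle
- spindle (a point): Point on the spindle axis, 70 mm above the table, level with the plunger. The plain steel flange is 180 mm in diameter, its rim from 62 to 78 mm above the table; it sits 4.5 mm off this axis in an unknown direction, so its rim swings in and out by 9 mm in a turn
- turntable (a joint): Angle turned by the table since the start, rad, counter-clockwise from above positive, 0 at the start, no end stops, free both ways. Stays where it is left (0.2 N m of drag, about 3 to 5 N at the crank handle)
- crank_handle (a point): Middle of the crank's upright black round handle: 26 mm in diameter, 56 mm high, from 117 to 173 mm above the work surface (this point at 147 mm), 65 mm from the spindle axis. It spins freely on its own pin, so that it can be held and carried round a circle without turning the hand
- brush: Loose wire brush with a wooden back, 255 by 26 by 32 mm, lying on the table; bystander, leave it alone
- hammer: Loose chipping hammer, 270 mm long, lying on the table; bystander, leave it alone
- magnet: Loose triangular welding magnet, about 95 by 95 by 22 mm, lying on the table; bystander, leave it alone
Mind the look-alikes: they are no part of the job. Several things have the shape of the positioner; the one meant has the colours described above.

How it is judged:
On the way, in this order (a step that is already met when the one before it is completed fails the run):
1. before the table is turned, the stand is let go with its plunger on the rim, pressed in 9.5 to 15.5 mm, its line passing within 15 mm of the spindle axis (value of joint plunger between 0.0095 and 0.0155 m and y of spindle in the frame of stand between -0.015 and 0.015 m and contact force between stand and positioner above 0.2 N and contact force between the fingers and stand below 0.1 N and value of joint turntable between -0.6 and 0.6 rad), for 0.3 s.
2. the table has been turned through a full turn (344 degrees or more), either way ((value of joint turntable above 6 rad or value of joint turntable below -6 rad)).
At the end, for the whole second after the job is handed in: Plunger on the rim (over 0.2 N), its ball's centre more than 98.0 mm from the spindle axis (98.5 mm is the very top of the high spot, so within about 20 degrees of it), its line within 20 mm of that axis; stand flat and still, table at rest, robot let go (horizontal distance between tip and spindle above 0.098 m and contact force between stand and positioner above 0.2 N and y of spindle in the frame of stand between -0.02 and 0.02 m and angle between stand's own z axis and vertical below 0.05 rad and linear speed of stand below 0.01 m/s and velocity of joint turntable between -0.03 and 0.03 rad/s); the robot touches nothing.
It fails at once if the plunger or stand is jammed against the flange or turntable (over 5 N) (contact force between stand and positioner above 5 N).
It fails at once if the plunger is driven in to its stop (value of joint plunger above 0.0247 m).
It fails at once if the table is turned (over 34 degrees from its start) with the plunger off the rim ((value of joint turntable above 0.6 rad or value of joint turntable below -0.6 rad) and value of joint plunger below 0.0003 m).
It fails at once if the stand is tipped (angle between stand's own z axis and vertical above 0.35 rad).
It fails at once if the brush, hammer or magnet is moved (over 30 mm) (distance of any of brush, hammer, magnet from where it was at the start of the episode above 0.03 m).
It also fails if it takes over 72 s, if anything falls off the work surface, if the arm or the gripper's body presses on something with over 40 N, if the wrist force passes 120 N, or if a joint passes its speed limit or range.

## Working session

There is one attempt and no reset: what is moved stays moved. The work goes in short steps, Python scripts to look and compute and a shell command to move; the robot and the scene stay as the last step left them, time stands still between calls to the robot, and variables do not carry over. Pictures are saved under pics/ and viewed, about 8 in all and at most 12, crops included, and the job is handed in when it is done.

```bash
mkdir -p pics
cat > h.py <<'E'
import numpy as np, cv2
from cell import arm
def proj(f,p):
    T=np.linalg.inv(f["cam_to_world"]); c=T[:3,:3]@np.array(p)+T[:3,3]; u=f["K"]@c; return u[:2]/u[2]
def unz(f,px,z):
    R=f["cam_to_world"][:3,:3]; o=f["cam_to_world"][:3,3]
    d=R@np.linalg.inv(f["K"])@np.array([px[0],px[1],1.]); return o+d*(z-o[2])/d[2]
def cloud(f):
    d=f["depth"]; v,u=np.mgrid[:d.shape[0],:d.shape[1]]; K=f["K"]
    c=np.stack([(u-K[0,2])/K[0,0]*d,(v-K[1,2])/K[1,1]*d,d],-1)
    return c@f["cam_to_world"][:3,:3].T+f["cam_to_world"][:3,3]
def save(f,n,box=None,s=1):
    im=f["img"][:,:,::-1]
    if box: im=im[box[1]:box[3],box[0]:box[2]]
    cv2.imwrite(f"pics/{n}.png",cv2.resize(im,None,fx=s,fy=s,interpolation=cv2.INTER_CUBIC))
E
python3 - <<'E'
from h import *
a=arm.grab_frame("top"); b=arm.grab_frame("side")
Z={"post":.114,"dial":.09,"tip":.074,"positioner":.08,"crank_handle":.173,"brush":.03,"hammer":.02,"magnet":.02,"stand":.045}
for n,f in(("top",a),("side",b)):
    print(n,f["cam_to_world"][:3,3].round(3),f["K"][0,0])
    for t in Z:
        for r in arm.find_in(f,t)[:4]: print(t,round(r["p"],2),np.round(r["at"]),unz(f,r["at"],Z[t]).round(3))
im=np.vstack([a["img"],b["img"]])[:,:,::-1]
cv2.imwrite("pics/1.png",cv2.resize(im,None,fx=.71,fy=.71,interpolation=cv2.INTER_AREA))
save(a,"top",s=1.4)
E
```

```text
top [0.453 0.084 1.096] 416.99016712338744
post 0.57 [378. 241.] [ 0.5   -0.152  0.114]
dial 0.91 [379. 239.] [ 0.504 -0.161  0.09 ]
positioner 0.97 [264. 205.] [0.594 0.118 0.08 ]
positioner 0.71 [145. 196.] [0.621 0.41  0.08 ]
crank_handle 0.75 [137. 164.] [0.68  0.4   0.173]
crank_handle 0.72 [266. 206.] [0.579 0.109 0.173]
crank_handle 0.48 [273. 171.] [0.659 0.093 0.173]
brush 0.72 [338. 292.] [ 0.376 -0.065  0.03 ]
hammer 0.8 [376. 159.] [ 0.721 -0.179  0.02 ]
magnet 0.87 [297. 146.] [0.759 0.031 0.02 ]
stand 0.66 [379. 240.] [ 0.505 -0.171  0.045]
side [0.091 1.02  0.764] 521.4473052318434
post 0.92 [335. 201.] [ 0.458 -0.07   0.114]
post 0.6 [231. 201.] [0.694 0.046 0.114]
dial 0.87 [330. 201.] [ 0.483 -0.106  0.09 ]
positioner 0.98 [164. 328.] [0.596 0.463 0.08 ]
positioner 0.73 [251. 248.] [0.574 0.163 0.08 ]
crank_handle 0.72 [139. 270.] [0.661 0.434 0.173]
crank_handle 0.69 [230. 204.] [0.632 0.147 0.173]
brush 0.76 [362. 247.] [ 0.364 -0.025  0.03 ]
hammer 0.91 [266. 200.] [ 0.692 -0.146  0.02 ]
magnet 0.73 [332. 202.] [ 0.516 -0.22   0.02 ]
magnet 0.56 [213. 221.] [0.767 0.02  0.02 ]
stand 0.51 [231. 201.] [ 0.757 -0.059  0.045]
```

View pics/top.png

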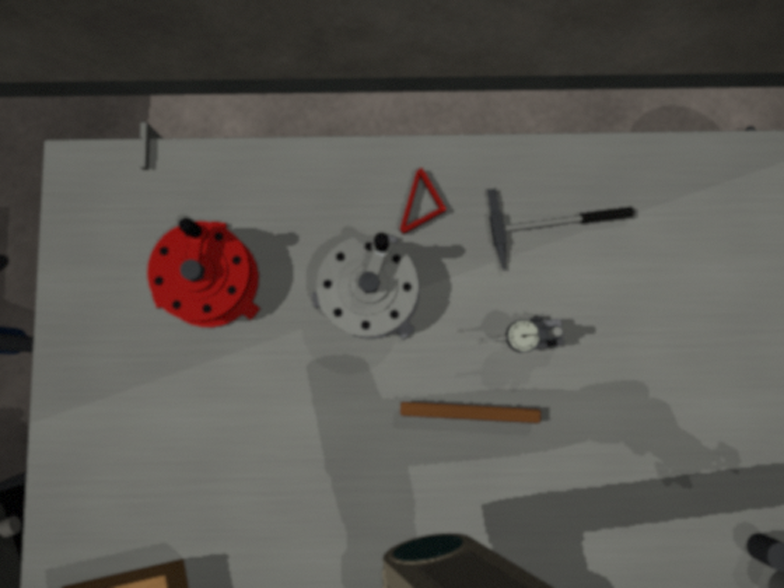

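The picture shows a grey turntable at about (264,203) and a red one at about (145,195), in raw top pixels. The grey one fits "grey bench turntable, plain steel flange". The stand is at about (380,240) with its plunger pointing left (+y). I'll confirm with an enlarged crop and measure.

Run:
```python
from h import *
a=arm.grab_frame("top")
save(a,"crop",(215,150,435,300),3.6)
P=cloud(a); z=P[...,2]
def show(n,m):
    p=P[m]; print(n,len(p),p.mean(0).round(4) if len(p) else '', p.min(0).round(3) if len(p) else '',p.max(0).round(3) if len(p) else '')
near=lambda c,r:np.hypot(P[...,0]-c[0],P[...,1]-c[1])<r
fl=near((.594,.118),.13)&(z>.070)&(z<.086); show("flange",fl)
m=fl.astype(np.uint8); c=cv2.findContours(m,cv2.RETR_EXTERNAL,cv2.CHAIN_APPROX_NONE)[0]; c=max(c,key=cv2.contourArea)
(x,y),r=cv2.minEnclosingCircle(c); print("flange circ",unz(a,(x,y),.078),r)
show("handle",near((.6,.11),.12)&(z>.16)&(z<.185)); show("armnut",near((.6,.11),.12)&(z>.1)&(z<.125))
show("post",near((.5,-.165),.1)&(z>.103)&(z<.125)); show("dial",near((.5,-.15),.1)&(z>.082)&(z<.1)); show("stem",near((.5,-.12),.1)&(z>.06)&(z<.08)); show("base",near((.5,-.16),.1)&(z>.035)&(z<.055))
# dial disc by brightness
g=a["img"].min(2); md=near((.5,-.15),.1)&(g>150); ys,xs=np.nonzero(md); print("bright",xs.mean(),ys.mean(),unz(a,(xs.mean(),ys.mean()),.09))
b=arm.grab_frame("side");P=cloud(b);z=P[...,2]
print('side');fl=0
show("handle",near((.6,.11),.12)&(z>.165)&(z<.185)); show("post",near((.5,-.165),.1)&(z>.1)&(z<.125)); show("dial",near((.5,-.15),.1)&(z>.085)&(z<.095)); show("flange",near((.594,.118),.13)&(z>.074)&(z<.082))
```

```text
flange 3264 [0.5911 0.1237 0.0788] [0.508 0.033 0.071] [0.685 0.211 0.086]
flange circ [0.59666621 0.12158628 0.078     ] 36.359458923339844
handle 99 [0.6581 0.0944 0.1714] [0.646 0.084 0.161] [0.671 0.106 0.177]
armnut 377 [0.6178 0.109  0.1147] [0.581 0.079 0.1  ] [0.668 0.135 0.124]
post 41 [ 0.5084 -0.1992  0.1126] [ 0.501 -0.207  0.105] [ 0.515 -0.192  0.117]
dial 148 [ 0.5044 -0.167   0.0838] [ 0.479 -0.213  0.082] [ 0.528 -0.125  0.1  ]
stem 326 [ 0.5029 -0.1468  0.0767] [ 0.477 -0.212  0.061] [ 0.533 -0.073  0.08 ]
base 171 [ 0.5133 -0.2051  0.0446] [ 0.482 -0.23   0.035] [ 0.541 -0.178  0.05 ]
bright nan nan [nan nan nan]
side
handle 58 [0.6543 0.096  0.1709] [0.644 0.082 0.165] [0.666 0.105 0.177]
post 39 [ 0.5043 -0.1982  0.1091] [ 0.498 -0.211  0.1  ] [ 0.513 -0.191  0.116]
dial 21 [ 0.5012 -0.1919  0.0902] [ 0.481 -0.203  0.085] [ 0.51  -0.128  0.095]
flange 1911 [0.5856 0.1344 0.0786] [0.503 0.03  0.074] [0.685 0.212 0.082]<stdin>:14: RuntimeWarning: Mean of empty slice.
  ret = ret.dtype.type(ret / rcount)
```

View pics/crop.png

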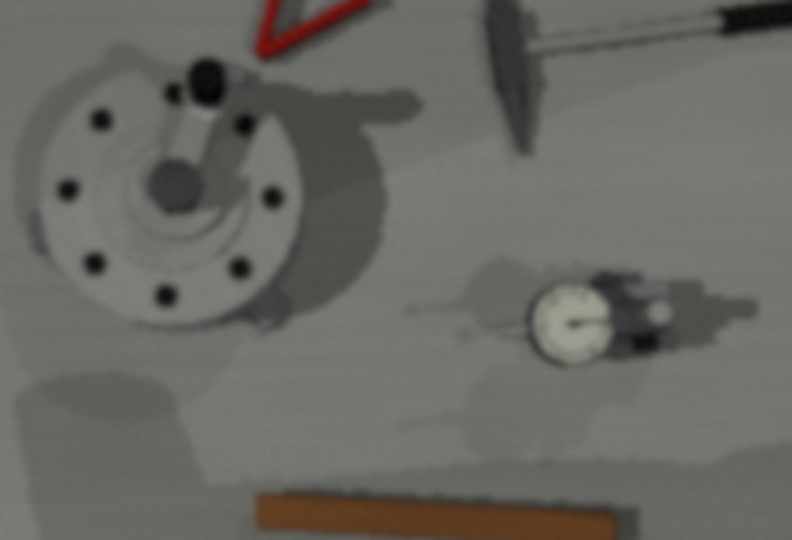

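The grey turntable is confirmed: hub at crop (175,185), handle (207,80). The dial is at (573,323), the post at (659,313) and the tip at (462,337). Now I'll work out the poses.

Run:
```python
from h import *
a=arm.grab_frame("top")
q=lambda x,y:(215+(x+.5)/3.6-.5,150+(y+.5)/3.6-.5)
for n,x,y,z in(("post",659,313,.114),("dial",573,323,.09),("tip",463,336,.07),("nut",175,185,.118),("handle",207,80,.173),("flangeC",170,198,.078)):
    p=unz(a,q(x,y),z); print(n,p.round(4)); globals()[n]=p
for p,z in((nut,1),(handle,1)): pass
d=dial-post; print("yaw dial",np.degrees(np.arctan2(d[1],d[0])),np.hypot(*d[:2]))
d=tip-post; print("yaw tip",np.degrees(np.arctan2(d[1],d[0])),np.hypot(*d[:2]))
d=nut-post; print("to spindle",np.degrees(np.arctan2(d[1],d[0])),np.hypot(*d[:2]))
d=handle-nut; print("crank",np.degrees(np.arctan2(d[1],d[0])),np.hypot(*d[:2]))
o=arm.get_obs();print(o["time"],o["ee_pos"],o["orientation"],o["opening"])
from scipy.spatial.transform import Rotation as R
print(R.from_quat(o["orientation"]).as_matrix().round(3))
```

```text
post [ 0.5091 -0.199   0.114 ]
dial [ 0.5047 -0.1477  0.09  ]
tip [ 0.498  -0.0766  0.07  ]
nut [0.5981 0.1174 0.118 ]
handle [0.6561 0.0948 0.173 ]
flangeC [0.5951 0.1223 0.078 ]
yaw dial 94.9591569383162 0.05144308407202325
yaw tip 95.20044107808954 0.12282781858635984
to spindle 74.29428287409985 0.3286238402235208
crank -21.322890211057477 0.06227326744337227
1.15 [ 0.16838591 -0.60188841  0.1976016 ] [ 9.90712693e-01  1.35971908e-01  1.66244380e-05 -4.26780938e-06] 0.08531099768844289
[[ 0.963  0.269  0.   ]
 [ 0.269 -0.963  0.   ]
 [ 0.    -0.    -1.   ]]
```

Stand: post (0.509, -0.199), heading about 95°. The spindle lies at (0.598, 0.117), bearing 74.3° from the post. First move: go above the post with tool x along the stand's heading.

```bash
python3 -m inch '[[0,44,-30,0,0],[0,44,-30,0,0],[0,44,-30,0,0],[0,44,-30,0,0],[0,44,-30,0,0]]'; python3 -m inch '[[0,44,-30,0,0],[0,44,-30,0,0],[0,44,-30,0,0],[0,44,-30,0,0],[0,40,-26,0,0]]'; python3 -m inch '[[0,0,0,0,-8],[0,0,0,0,-8],[0,0,0,0,-8],[0,0,0,0,-8],[0,0,0,0,-8]]'; python3 -m inch '[[0,0,0,0,-8],[0,0,0,0,-8],[0,0,0,0,-8],[0,0,0,0,-8],[0,0,0,0,-7.4]]'
cat >> h.py <<'E'
def go(p,yaw,o=None):
    "offset in tool axes mm to world p, turn deg about tool z to yaw of tool x"
    from scipy.spatial.transform import Rotation as R
    o=o or arm.get_obs(); M=R.from_quat(o["orientation"]).as_matrix()
    cur=np.degrees(np.arctan2(M[1,0],M[0,0])); 
    print("t",o["time"],"pos",o["ee_pos"].round(4) if hasattr(o["ee_pos"],'round') else o["ee_pos"],"yaw",cur.round(1),"F",np.round(o["ft_force"],1),"op",round(o["opening"],4))
    print("shift",(M.T@(np.array(p)-o["ee_pos"])*1e3).round(1),"turn",round(-((yaw-cur+180)%360-180),1))
E
python3 - <<'E'
from h import *
go([.509,-.199,.087],95)
f=arm.grab_frame("wrist"); save(f,"w1")
for t,z in(("post",.114),("dial",.09)):
    for r in arm.find_in(f,t)[:2]: print(t,r["p"],r["at"],unz(f,r["at"],z))
P=cloud(f); z=P[...,2]; m=(z>.108)&(z<.118); p=P[m]; print(len(p),p.mean(0) if len(p) else 0)
E
```

```text
time: 1.65
ee_pos: [0.3303, -0.4091, 0.1978]
orientation: [0.991, 0.136, 0.0, 0.0]
ft_force: [0.8, -1.1, 0.5]
opening: 0.0854
time: 2.15
ee_pos: [0.4908, -0.2199, 0.198]
orientation: [0.991, 0.136, 0.0, 0.0]
ft_force: [0.6, -0.3, 0.1]
opening: 0.0855
time: 2.65
ee_pos: [0.4898, -0.2216, 0.1977]
orientation: [0.883, 0.469, 0.0, 0.0]
ft_force: [-0.5, -0.3, -0.0]
opening: 0.0854
time: 3.15
ee_pos: [0.4897, -0.2218, 0.1977]
orientation: [0.673, 0.739, 0.0, 0.0]
ft_force: [0.2, 1.1, 0.4]
opening: 0.0847
t 3.15 pos [ 0.4897 -0.2218  0.1977] yaw 95.3 F [0.2 1.1 0.4] op 0.0847
shift [ 20.9  21.3 110.7] turn 0.3
post 0.76 [301.5, 122.6] [ 0.50125156 -0.15838239  0.114     ]
dial 0.94 [300.8, 123.8] [ 0.50251991 -0.16124518  0.09      ]
321 [ 0.50917216 -0.19979686  0.11401445]
```

View pics/w1.png

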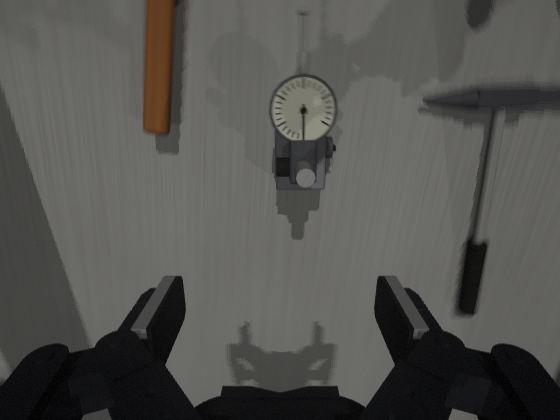

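The wrist view shows the post at (305,177), the dial at (304,108) and the tip at (304,14). The stand is lined up with the tool within about 1°. Now descend over the post and grip it.

```bash
python3 -m inch '[[0,10.5,10.5,0,0],[0,10,10.5,0,0],[0,0,0,40,0],[0,0,0,40,0],[0,0,0,15,0]]'; python3 -m inch '[[0,0,0,14,0],[100,0,0,0,0],[180,0,0,0,0],[230,0,0,0,0],[230,0,0,0,0]]'; python3 -m inch '[[230,0,0,0,0],[230,0,0,0,0],[230,0,0,0,0],[230,0,0,0,0],[230,0,0,0,0]]'
python3 - <<'E'
from h import *
go([.5428,-.0794,.0886],74.3)
E
```

```text
time: 3.8
ee_pos: [0.5069, -0.1968, 0.0986]
orientation: [0.675, 0.738, -0.001, -0.003]
ft_force: [-1.2, 0.1, 0.0]
opening: 0.0854
time: 4.3
ee_pos: [0.51, -0.2001, 0.0901]
orientation: [0.675, 0.737, 0.0, 0.001]
ft_force: [-0.1, 0.0, -0.1]
opening: 0.0282
time: 4.8
ee_pos: [0.5087, -0.1995, 0.0886]
orientation: [0.675, 0.737, 0.0, -0.0]
ft_force: [-0.1, -0.9, -0.9]
opening: 0.0084
t 4.8 pos [ 0.5087 -0.1995  0.0886] yaw 95.0 F [-0.1 -0.9 -0.9] op 0.0084
shift [116.7  44.5   0. ] turn 20.7
```

Run:
```python
from h import *
f=arm.grab_frame("wrist"); save(f,"w2")
P=cloud(f); z=P[...,2]; m=(z>.109)&(z<.118)&(abs(P[...,0]-.51)<.04)&(abs(P[...,1]+.2)<.04); p=P[m]; print(len(p),p.mean(0) if len(p) else 0)
```

```text
576 [ 0.50934635 -0.19906626  0.11367194]
```

View pics/w2.png

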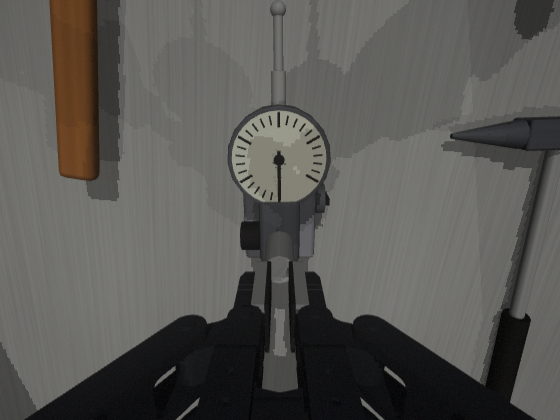

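Run:
```python
from h import *
f=arm.grab_frame("wrist"); save(f,"w3",(200,190,360,310),5)
for p in([.509,-.199,.114],[.509,-.199,.084],[.5087,-.1995,.0886],[.5087,-.1995,.1076]): print(p,proj(f,p).round(1))
P=cloud(f); 
for v in range(225,300,6): print(v,P[v,264:300:4,2].round(3))
o=arm.get_obs(); print(o["opening"])
```

```text
[0.509, -0.199, 0.114] [278.6 266.3]
[0.509, -0.199, 0.084] [278.7 241.5]
[0.5087, -0.1995, 0.0886] [278.1 245.5]
[0.5087, -0.1995, 0.1076] [277.9 261.2]
225 [0.082 0.08  0.083 0.082 0.083 0.082 0.082 0.081 0.081]
231 [0.083 0.082 0.082 0.083 0.083 0.084 0.083 0.082 0.082]
237 [0.083 0.083 0.089 0.09  0.091 0.09  0.087 0.082 0.081]
243 [0.082 0.093 0.098 0.098 0.099 0.099 0.095 0.086 0.082]
249 [0.083 0.1   0.105 0.105 0.106 0.105 0.103 0.097 0.082]
255 [0.082 0.108 0.111 0.112 0.114 0.112 0.111 0.106 0.082]
261 [0.126 0.127 0.115 0.113 0.115 0.115 0.115 0.126 0.126]
267 [0.134 0.132 0.114 0.115 0.114 0.115 0.114 0.132 0.132]
273 [0.138 0.137 0.114 0.265 0.115 0.114 0.114 0.137 0.137]
279 [0.143 0.142 0.114 0.115 0.114 0.114 0.115 0.143 0.142]
285 [ 0.147  0.148  0.     0.    -0.     0.    -0.     0.147  0.147]
291 [ 0.151  0.151  0.001  0.001  0.001 -0.     0.     0.151  0.151]
297 [ 0.156  0.155 -0.     0.     0.     0.     0.001  0.155  0.156]
0.008799741987661492
```

View pics/w3.png

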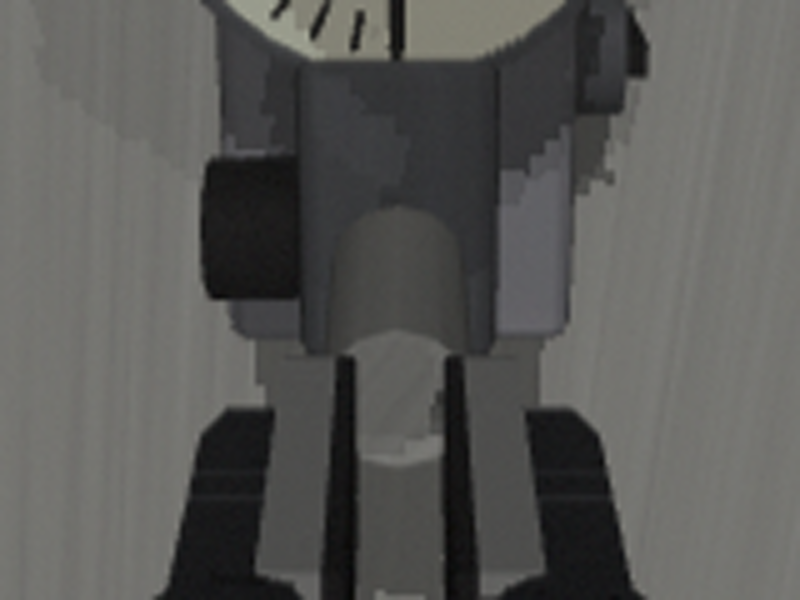

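The post is between the pads but the opening reads 8.8 mm, which matches the closure I commanded. I'll close fully to make sure of the grip.

```bash
python3 -m inch '[[255,0,0,0,0],[255,0,0,0,0],[255,0,0,0,0],[255,0,0,0,0],[255,0,0,0,0]]'; python3 -m inch '[[255,2,0,0,0],[255,3,0,0,0],[255,5,0,0,0],[255,5,0,0,0],[255,0,0,0,0]]'
python3 - <<'E'
from h import *
go([.5428,-.0794,.0886],74.3)
f=arm.grab_frame("wrist"); P=cloud(f);z=P[...,2]
m=(z>.112)&(z<.116);v,u=np.nonzero(m);m=m&(abs(P[...,0]-.509)<.03)&(abs(P[...,1]+.19)<.03);print(m.sum(),P[m].mean(0))
print(unz(f,arm.find_in(f,"dial")[0]["at"],.09))
t=arm.grab_frame("top");P=cloud(t);m=(abs(P[...,0]-.505)<.06)&(abs(P[...,1]+.13)<.1)
print(arm.find_in(t,"dial")[0]["at"])
E
```

```text
time: 5.4
ee_pos: [0.5088, -0.1995, 0.0886]
orientation: [0.675, 0.737, 0.0, 0.0]
ft_force: [-0.1, -0.7, -0.0]
opening: -0.0001
time: 5.9
ee_pos: [0.5071, -0.1837, 0.0885]
orientation: [0.675, 0.738, 0.0, -0.0]
ft_force: [0.4, -0.1, -0.6]
opening: -0.0001
t 5.9 pos [ 0.5071 -0.1837  0.0885] yaw 95.1 F [ 0.4 -0.1 -0.6] op -0.0001
shift [ 1.007e+02  4.470e+01 -1.000e-01] turn 20.8
0 [nan nan nan]
[ 0.50698973 -0.14953174  0.09      ]
[376.9, 238.5]<stdin>:4: RuntimeWarning: Mean of empty slice.
  ret = um.true_divide(
```

Run:
```python
from h import *
f=arm.grab_frame("wrist"); P=cloud(f)
o=arm.get_obs();print(o["ee_pos"],f["cam_to_world"].round(3))
for v in range(190,420,14): print(v,[P[v,u].round(3).tolist() for u in (262,279,294)])
save(f,"w4")
s=arm.grab_frame("side"); u,v=proj(s,o["ee_pos"]).astype(int); print(u,v)
im=np.hstack([cv2.resize(f["img"][150:390,160:400],(400,400)),cv2.resize(s["img"][v-50:v+30,u-40:u+40],(400,400),interpolation=cv2.INTER_CUBIC)])
cv2.imwrite("pics/w5.png",im[:,:,::-1])
```

```text
[ 0.50751208 -0.18466274  0.08862353] [[ 0.996  0.083  0.03   0.501]
 [ 0.088 -0.941 -0.327 -0.101]
 [ 0.001  0.328 -0.945  0.265]
 [ 0.     0.     0.     1.   ]]
190 [[0.496, -0.155, 0.08], [0.505, -0.153, 0.083], [0.514, -0.153, 0.081]]
204 [[0.496, -0.163, 0.081], [0.506, -0.161, 0.082], [0.515, -0.161, 0.081]]
218 [[0.497, -0.171, 0.081], [0.507, -0.17, 0.082], [0.516, -0.17, 0.08]]
232 [[0.498, -0.18, 0.082], [0.508, -0.178, 0.084], [0.516, -0.178, 0.082]]
246 [[0.498, -0.189, 0.082], [0.508, -0.188, 0.082], [0.517, -0.187, 0.083]]
260 [[0.499, -0.198, 0.082], [0.509, -0.192, 0.092], [0.518, -0.197, 0.082]]
274 [[0.5, -0.179, 0.132], [0.507, -0.174, 0.138], [0.514, -0.174, 0.137]]
288 [[0.5, -0.179, 0.143], [0.507, -0.174, 0.15], [0.513, -0.173, 0.15]]
302 [[0.501, -0.175, 0.159], [0.507, -0.175, 0.158], [0.513, -0.175, 0.158]]
316 [[0.501, -0.174, 0.169], [0.508, -0.179, 0.161], [0.512, -0.174, 0.168]]
330 [[0.502, -0.175, 0.175], [0.508, -0.186, 0.16], [0.512, -0.174, 0.175]]
344 [[0.502, -0.174, 0.181], [0.509, -0.192, 0.16], [0.512, -0.173, 0.182]]
358 [[0.502, -0.169, 0.193], [0.522, -0.347, 0.001], [0.511, -0.17, 0.191]]
372 [[0.502, -0.171, 0.196], [0.524, -0.366, -0.0], [0.512, -0.175, 0.19]]
386 [[0.503, -0.179, 0.192], [0.526, -0.383, 0.0], [0.512, -0.179, 0.192]]
400 [[0.503, -0.175, 0.201], [0.507, -0.174, 0.201], [0.511, -0.174, 0.2]]
414 [[0.503, -0.174, 0.205], [0.507, -0.175, 0.204], [0.511, -0.174, 0.205]]
332 186
```

View pics/w5.png

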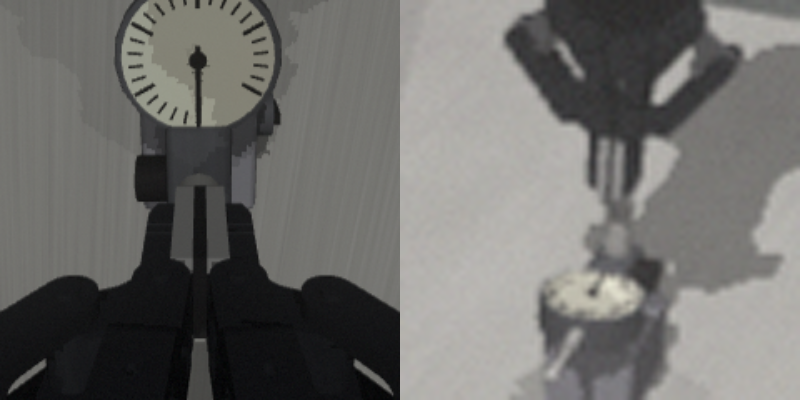

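The side view shows the shut fingertips ending above the post. The real fingertips are about 3 cm higher than the reported TCP, so nothing was gripped or disturbed. I'll measure that offset.

```bash
python3 - <<'E'
from h import *
print(arm.grip_point_offset, arm.get_obs()["ee_pos"], arm.get_obs()["q"])
f=arm.grab_frame("wrist"); P=cloud(f)
for u in (266,272,284,290):
    print(u,[(v,P[v,u,1].round(3),P[v,u,2].round(3)) for v in range(254,276,2)])
E
python3 -m inch '[[100,-5,0,-20,0],[0,-5,0,0,0],[0,-5,0,0,0],[0,0,0,0,0],[0,0,0,0,0]]'
```

```text
0.0187 [ 0.50753254 -0.1846947   0.08865721] [-4.68700628e-01  2.10234895e-01 -3.54408774e-01  1.00598487e+00
 -3.11483366e-05  1.01443444e+00]
266 [(254, np.float64(-0.194), np.float64(0.083)), (256, np.float64(-0.195), np.float64(0.082)), (258, np.float64(-0.196), np.float64(0.083)), (260, np.float64(-0.198), np.float64(0.083)), (262, np.float64(-0.175), np.float64(0.127)), (264, np.float64(-0.175), np.float64(0.129)), (266, np.float64(-0.175), np.float64(0.132)), (268, np.float64(-0.175), np.float64(0.132)), (270, np.float64(-0.175), np.float64(0.134)), (272, np.float64(-0.175), np.float64(0.137)), (274, np.float64(-0.175), np.float64(0.138))]
272 [(254, np.float64(-0.193), np.float64(0.083)), (256, np.float64(-0.195), np.float64(0.083)), (258, np.float64(-0.194), np.float64(0.086)), (260, np.float64(-0.194), np.float64(0.089)), (262, np.float64(-0.175), np.float64(0.128)), (264, np.float64(-0.175), np.float64(0.13)), (266, np.float64(-0.175), np.float64(0.132)), (268, np.float64(-0.175), np.float64(0.133)), (270, np.float64(-0.174), np.float64(0.136)), (272, np.float64(-0.175), n
[... 517 characters left out ...]
64(0.136)), (274, np.float64(-0.174), np.float64(0.139))]
290 [(254, np.float64(-0.193), np.float64(0.082)), (256, np.float64(-0.194), np.float64(0.081)), (258, np.float64(-0.196), np.float64(0.081)), (260, np.float64(-0.196), np.float64(0.084)), (262, np.float64(-0.174), np.float64(0.127)), (264, np.float64(-0.174), np.float64(0.129)), (266, np.float64(-0.174), np.float64(0.131)), (268, np.float64(-0.174), np.float64(0.133)), (270, np.float64(-0.174), np.float64(0.135)), (272, np.float64(-0.174), np.float64(0.137)), (274, np.float64(-0.174), np.float64(0.138))]
time: 6.75
ee_pos: [0.5082, -0.1994, 0.1077]
orientation: [0.676, 0.737, -0.0, -0.001]
ft_force: [-0.1, -0.1, -0.5]
opening: 0.0724
```

The true fingertips sit 37.5 mm above the reported TCP, so I'll command z accordingly.

```bash
python3 -m inch '[[0,0,0,20,0],[0,0,0,20,0],[0,0,0,10,0],[0,0,0,8.5,0],[0,0,0,0,0]]'; python3 -m inch '[[120,0,0,0,0],[255,0,0,0,0],[255,0,0,0,0],[255,0,0,0,0],[255,0,0,0,0]]'; python3 -m inch '[[255,0,0,0,0],[255,0,0,0,0],[255,0,0,0,0],[255,0,0,0,0],[255,0,0,0,0]]'
python3 - <<'E'
from h import *
go([.5428,-.0794,.0486],74.3)
E
```

```text
time: 7.25
ee_pos: [0.5077, -0.1989, 0.0489]
orientation: [0.675, 0.737, -0.0, -0.001]
ft_force: [-0.8, -0.3, 0.2]
opening: 0.0857
time: 7.75
ee_pos: [0.5088, -0.1998, 0.0507]
orientation: [0.675, 0.737, -0.0, 0.0]
ft_force: [-0.8, -0.1, 1.4]
opening: 0.0141
time: 8.25
ee_pos: [0.5088, -0.1997, 0.0507]
orientation: [0.675, 0.737, -0.0, 0.0]
ft_force: [-2.6, 0.5, 5.9]
opening: 0.0142
t 8.25 pos [ 0.5088 -0.1997  0.0507] yaw 95.0 F [-2.6  0.5  5.9] op 0.0142
shift [116.9  44.5   2. ] turn 20.7
```

Gripped (14 mm). Ease off the vertical load a touch, swing the stand to bearing 74.3°, and slide it 90 mm forward.

```bash
python3 -m inch '[[255,0,0,-1,0],[255,0,0,0,3],[255,0,0,0,4],[255,0,0,0,4],[255,0,0,0,4]]'; python3 -m inch '[[255,0,0,0,4],[255,0,0,0,1.7],[255,5,0,0,0],[255,10,0,0,0],[255,10,0,0,0]]';  python3 -m inch '[[255,15,0,0,0],[255,15,0,0,0],[255,15,0,0,0],[255,10,0,0,0],[255,10,0,0,0]]'
python3 - <<'E'
from h import *
go([.5428,-.0794,.0486],74.3)
f=arm.grab_frame("wrist"); t=arm.grab_frame("top")
im=np.hstack([f["img"],cv2.resize(t["img"][150:300,230:430],(560,420),interpolation=cv2.INTER_CUBIC)])
cv2.imwrite("pics/a1.png",cv2.resize(im[:,:,::-1],(800,300),interpolation=cv2.INTER_AREA))
cv2.imwrite("pics/a2.png",f["img"][:,:,::-1])
P=cloud(f)
for n,z in(("tip",.07),("dial",.08)):
    for r in arm.find_in(f,n)[:1]: print(n,r["p"],r["at"],unz(f,r["at"],z))
print("spindle pix",proj(f,[.598,.117,.118]),"post",proj(f,[*arm.get_obs()["ee_pos"][:2],.1]))
E
```

```text
time: 8.75
ee_pos: [0.5089, -0.1988, 0.0507]
orientation: [0.767, 0.642, 0.001, -0.0]
ft_force: [0.2, 1.8, -0.0]
opening: 0.0142
time: 9.25
ee_pos: [0.5154, -0.175, 0.0508]
orientation: [0.797, 0.604, -0.0, -0.0]
ft_force: [0.0, -2.3, -1.8]
opening: 0.0137
time: 9.75
ee_pos: [0.533, -0.1114, 0.0509]
orientation: [0.797, 0.605, -0.0, -0.0]
ft_force: [0.2, -1.8, -4.5]
opening: 0.0142
t 9.75 pos [ 0.533  -0.1114  0.0509] yaw 74.4 F [ 0.2 -1.8 -4.5] op 0.0142
shift [33.5  0.8  2.3] turn 0.1
tip 0.79 [275.9, 31.5] [ 0.56165422 -0.00720777  0.07      ]
dial 0.59 [280.3, 188.3] [ 0.54588923 -0.07061381  0.08      ]
spindle pix [ 280.00825817 -933.08098349] post [276.95687705 295.0957031 ]
```

View pics/a1.png

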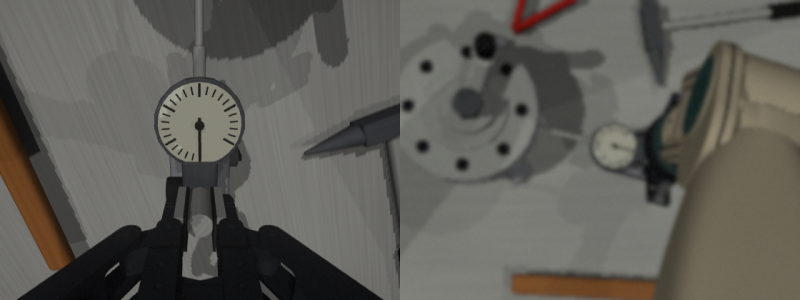

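The stand followed the gripper: plunger straight along tool x, tip about 2 cm short of the rim. Next I'll lower slightly (the stand was partly lifted), go 29 mm further, then read the dial and check the line.

```bash
python3 -m inch '[[255,5,0,0.5,0],[255,5,0,0,0],[255,5,0,0,0],[255,4,0,0,0],[255,3,0,0,0]]'; python3 -m inch '[[255,3,0,0,0],[255,2,0,0,0],[255,2,0,0,0],[255,0,0,0,0],[255,0,0,0,0]]'
cat >> h.py <<'E'
def dialc(f):
    "dial centre px via mask of the face"
    r=arm.outline_of(f,"dial"); return r[0] if r else None
E
python3 - <<'E'
from h import *
go([.5428,-.0794,.0486],74.3)
f=arm.grab_frame("wrist"); t=arm.grab_frame("top")
P=cloud(f); o=arm.get_obs()["ee_pos"]; h=np.radians(74.3); e=np.array([np.cos(h),np.sin(h)]); n=np.array([e[1],-e[0]])
d=P[...,:2]-o[:2]; s=d@e; l=d@n; m=(s>.084)&(s<.125)&(abs(l)<.015)&(P[...,2]>.06)&(P[...,2]<.08)
A=np.polyfit(s[m],l[m],1); print("stem n",m.sum(),"slope deg right",np.degrees(A[0]),"offset mm",A[1]*1e3)
save(t,"t2full"); cv2.imwrite("pics/a3.png",np.hstack([cv2.resize(f["img"][90:290,180:380],(400,400),interpolation=cv2.INTER_CUBIC),cv2.resize(t["img"][150:270,240:360],(400,400),interpolation=cv2.INTER_CUBIC)])[:,:,::-1])
P=cloud(t); d=P[...,:2]-o[:2]; s=d@e; l=d@n; m=(s>.084)&(s<.115)&(abs(l)<.015)&(P[...,2]>.055)&(P[...,2]<.08)
print("top stem",m.sum(),l[m].mean()*1e3, s[m].mean())
print("spindle in tool frame", (np.array([.598,.117])-o[:2])@e,(np.array([.598,.117])-o[:2])@n)
E
```

```text
time: 10.45
ee_pos: [0.5394, -0.0917, 0.0508]
orientation: [0.797, 0.604, -0.0, 0.0]
ft_force: [-0.4, -1.9, -0.7]
opening: 0.0141
time: 10.95
ee_pos: [0.5412, -0.0849, 0.0507]
orientation: [0.797, 0.604, 0.0, 0.0]
ft_force: [-0.4, -2.8, 0.5]
opening: 0.0142
t 10.95 pos [ 0.5412 -0.0849  0.0507] yaw 74.3 F [-0.4 -2.8  0.5] op 0.0142
shift [5.8 0.1 2.1] turn 0.0
stem n 1351 slope deg right -0.4259911924329879 offset mm 0.9636121438427625
top stem 31 -0.808424904718645 0.09731239620938581
spindle in tool frame 0.20979747888372138 7.246817062803168e-05
```

View pics/a3.png

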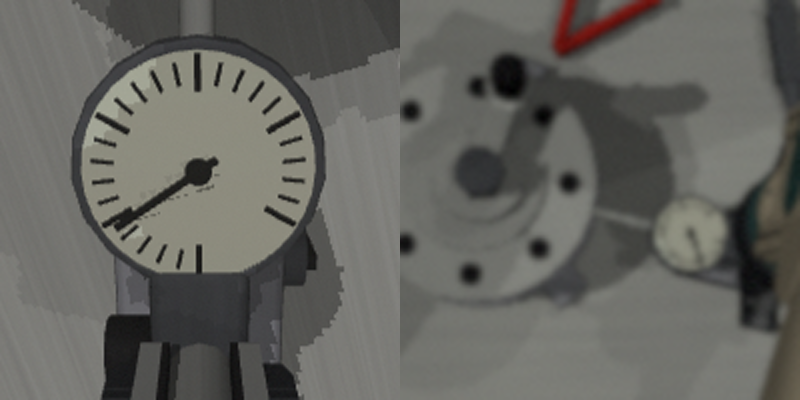

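The needle stands about 59° clockwise from the post, so about 4.9 mm pressed in at spindle distance 209.8 mm. That gives a rim radius of about 89.7 mm, near the low spot. The line passes within about 1 mm of the spindle. I'll go 6.5 mm further to about 11.4 mm (about 20 mm at the high spot), then release.

```bash
python3 -m inch '[[255,2,0,0,0],[255,2,0,0,0],[255,1.5,0,0,0],[255,1,0,0,0],[255,0,0,0,0]]'; python3 -m inch '[[255,0,0,0,0],[180,0,0,0,0],[100,0,0,0,0],[0,0,0,0,0],[0,0,0,0,0]]'; python3 -m inch '[[0,0,0,0,0],[0,0,0,0,0],[0,0,0,-20,0],[0,0,0,-20,0],[0,0,0,0,0]]'
cat >> h.py <<'E'
def needle(f,axis):
    "needle deg clockwise from the way back to the post; face rectified to top view, axis=heading of stand (rad), via dark radial score"
    r=arm.find_in(f,"dial")[0]; return r
E
python3 - <<'E'
from h import *
go([.656,.0948,.09],74.3)
f=arm.grab_frame("wrist"); P=cloud(f)
g=f["img"].min(2); m=(abs(P[...,2]-.081)<.006)&(g>110); 
n,lab,st,ce=cv2.connectedComponentsWithStats(m.astype(np.uint8)); k=1+st[1:,4].argmax(); print(st[k],ce[k],unz(f,ce[k],.08))
save(f,"b1"); print(unz(f,arm.find_in(f,"dial")[0]["at"],.08))
save(f,"b1c",(130,0,430,300),2)
E
```

```text
time: 11.55
ee_pos: [0.5429, -0.0787, 0.0508]
orientation: [0.797, 0.604, 0.0, 0.0]
ft_force: [-0.6, -3.9, 2.9]
opening: 0.0142
time: 12.05
ee_pos: [0.5425, -0.0781, 0.0504]
orientation: [0.797, 0.604, 0.0, -0.001]
ft_force: [-0.1, 0.3, 0.4]
opening: 0.0675
time: 12.55
ee_pos: [0.5454, -0.0793, 0.0935]
orientation: [0.797, 0.604, 0.002, 0.002]
ft_force: [0.4, -0.7, 0.4]
opening: 0.0856
t 12.55 pos [ 0.5454 -0.0793  0.0935] yaw 74.3 F [ 0.4 -0.7  0.4] op 0.0856
shift [197.5  59.5   3.9] turn 0.0
[ 229  111   91   89 5458] [274.8092708  157.00366435] [ 0.55717122 -0.03143706  0.08      ]
[ 0.55552712 -0.04054518  0.08      ]
```

View pics/b1c.png

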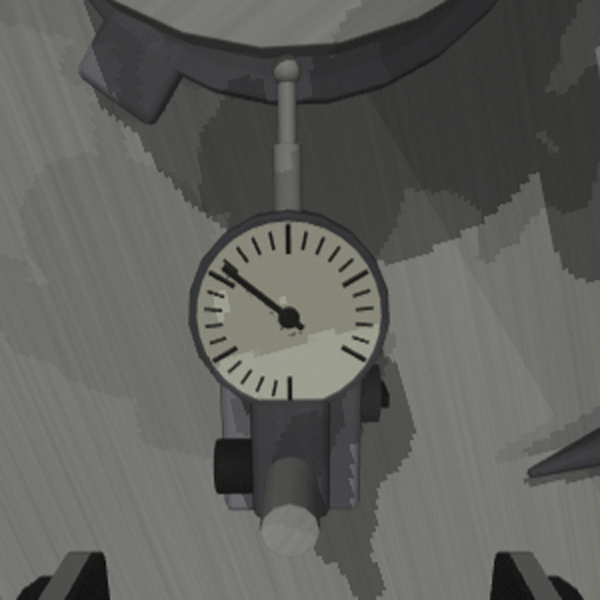

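The needle is just past the 10 mm mark, about 10.8 mm. The tip is on the rim and the stand is let go. Now to the crank handle: rise, turn to yaw 90° (tool x = world y, tool y = world x), and go above it.

```bash
python3 -m inch '[[0,0,0,-35,0],[0,0,0,-35,0],[0,0,0,0,-8],[0,0,0,0,-7.7],[0,0,0,0,0]]'; python3 -m inch '[[0,35,22,0,0],[0,35,22,0,0],[0,35,22,0,0],[0,35,22,0,0],[0,35,22,0,0]]'; python3 -m inch '[[0,0,0,0,0],[0,0,0,0,0],[0,0,0,0,0],[0,0,0,0,0],[0,0,0,0,0]]'
python3 - <<'E'
from h import *
go([.656,.095,.0905],90)
f=arm.grab_frame("wrist"); P=cloud(f); g=f["img"].max(2)
m=(P[...,2]>.165)&(P[...,2]<.18)&(np.hypot(P[...,0]-.656,P[...,1]-.095)<.035); print(m.sum(),P[m].mean(0).round(4),P[m].min(0).round(3),P[m].max(0).round(3))
m=(P[...,2]>.105)&(P[...,2]<.125)&(np.hypot(P[...,0]-.598,P[...,1]-.117)<.03); print("nut",m.sum(),P[m].mean(0).round(4) if m.any() else 0,P[m].min(0),P[m].max(0))
t=arm.grab_frame("top"); im=np.hstack([cv2.resize(f["img"],(533,400)),cv2.resize(t["img"][200:270,300:347],(267,400),interpolation=cv2.INTER_CUBIC)]); cv2.imwrite("pics/c1.png",im[:,:,::-1])
print(proj(t,[.557,-.031,.08]))
np.save("t1.npy",t["img"])
E
```

```text
time: 13.15
ee_pos: [0.5419, -0.0785, 0.1596]
orientation: [0.707, 0.707, -0.0, -0.001]
ft_force: [-0.1, 0.4, -1.0]
opening: 0.0855
time: 13.65
ee_pos: [0.6524, 0.0978, 0.1589]
orientation: [0.708, 0.706, -0.001, -0.001]
ft_force: [0.0, -0.3, -0.7]
opening: 0.0854
time: 14.15
ee_pos: [0.652, 0.0953, 0.1606]
orientation: [0.708, 0.707, -0.0, -0.0]
ft_force: [-0.2, 0.4, -0.4]
opening: 0.0857
t 14.15 pos [0.652  0.0953 0.1606] yaw 89.9 F [-0.2  0.4 -0.4] op 0.0857
shift [-0.3  4.  70.1] turn -0.1
1503 [0.6601 0.0966 0.1716] [0.648 0.083 0.165] [0.673 0.107 0.175]
nut 2685 [0.6044 0.1166 0.1154] [0.58198859 0.09774438 0.10503684] [0.62780163 0.13458064 0.11825412]
[324.50980352 218.98041547]
```

View pics/c1.png

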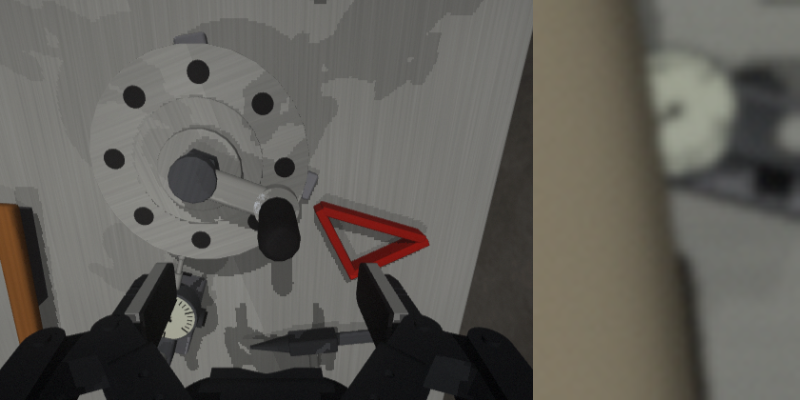

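The handle is at about (278,240) in the view, clear between the open fingers, with the hub at (192,179). Shift 6 mm in tool y, descend and close.

```bash
python3 -m inch '[[0,0,6,0,0],[0,0,0,25,0],[0,0,0,25,0],[0,0,0,20,0],[0,0,0,0,0]]'; python3 -m inch '[[120,0,0,0,0],[200,0,0,0,0],[255,0,0,0,0],[255,0,0,0,0],[255,0,0,0,0]]'; python3 -m inch '[[255,0,0,0,0],[255,0,0,0,0],[255,0,0,0,0],[255,0,0,0,0],[255,0,0,0,0]]'
python3 - <<'E'
from h import *
go([.656,.095,.0905],90)
f=arm.grab_frame("wrist"); P=cloud(f)
print("nut top", [unz(f,(u,v),.1155).round(4) for u,v in ((0,0),)])
t=arm.grab_frame("top"); s=arm.grab_frame("side")
# which cams see dial
for n,g in(("wrist",f),("top",t),("side",s)):
    r=arm.find_in(g,"dial"); print(n,[(x["p"],np.round(x["at"])) for x in r[:2]], proj(g,[.557,-.031,.08]).round(), "nutproj",proj(g,[.598,.117,.116]).round())
save(s,"s1"); save(f,"f1"); save(t,"tt1")
im=np.hstack([cv2.resize(f["img"],(400,300)),cv2.resize(s["img"],(400,300))]); 
u,v=proj(s,[.557,-.031,.08]).astype(int); w,x=proj(t,[.557,-.031,.08]).astype(int); u2,v2=np.clip(proj(f,[.557,-.031,.08]).astype(int),[40,30],[520,390])
c=[cv2.resize(g["img"][b-30:b+30,a-40:a+40],(266,200),interpolation=cv2.INTER_CUBIC) for g,a,b in((f,u2,v2),(s,u,v),(t,w,x))]
im2=np.hstack(c); im2=np.pad(im2,((0,0),(0,2),(0,0))); cv2.imwrite("pics/c2.png",np.vstack([im,im2])[:,:,::-1])
E
```

```text
time: 14.75
ee_pos: [0.6559, 0.096, 0.087]
orientation: [0.707, 0.707, -0.002, -0.002]
ft_force: [0.3, 0.0, -0.6]
opening: 0.0852
time: 15.25
ee_pos: [0.6597, 0.0964, 0.0921]
orientation: [0.707, 0.707, 0.001, 0.001]
ft_force: [-0.2, -0.5, 3.2]
opening: 0.0242
time: 15.75
ee_pos: [0.6596, 0.0964, 0.0921]
orientation: [0.707, 0.707, 0.001, 0.001]
ft_force: [-0.6, 0.5, 6.4]
opening: 0.0247
t 15.75 pos [0.6596 0.0964 0.0921] yaw 90.0 F [-0.6  0.5  6.4] op 0.0247
shift [-1.4 -3.7  1.6] turn 0.0
nut top [array([0.5497, 0.2147, 0.1155])]
wrist [(0.92, array([174., 406.]))] [138. 396.] nutproj [152. 229.]
top [(0.89, array([335., 225.]))] [325. 219.] nutproj [263. 201.]
side [(0.76, array([301., 217.])), (0.75, array([231., 202.]))] [293. 211.] nutproj [251. 223.]
```

View pics/c2.png

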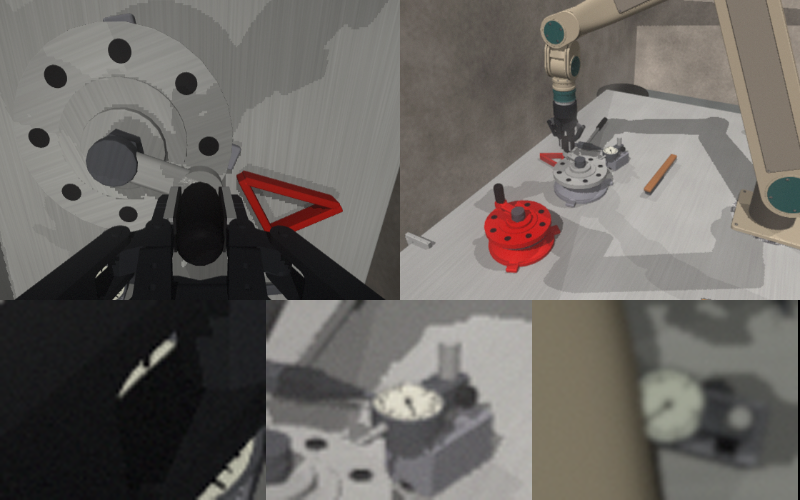

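The handle is held (24.7 mm). The crank is at -18.5° about (0.598, 0.117) with radius 65 mm. I'll compute the row table for 4° steps counter-clockwise.

```bash
cat > snap.py <<'E'
from h import *
import pickle,sys,os
o=arm.get_obs(); d=o["ee_pos"][:2]-np.array([.598,.117]); a=np.degrees(np.arctan2(d[1],d[0]))
F=np.array(o["ft_force"]); e=d/np.hypot(*d)
k=len([x for x in os.listdir("pics") if x.startswith("S")])
t=arm.grab_frame("top"); s=arm.grab_frame("side")
pickle.dump((a,{k:t[k] for k in("img","K","cam_to_world")},{k:s[k] for k in("img","K","cam_to_world")}),open(f"pics/S{k:02d}.pkl","wb"))
print(f"#{k} t {o['time']:.2f} ang {a:.1f} r {np.hypot(*d)*1e3:.1f} Frad {F[:2]@e:.1f} Ftan {F[1]*e[0]-F[0]*e[1]:.1f} Fz {F[2]:.1f} z {o['ee_pos'][2]:.4f}")
E
python3 snap.py
python3 - <<'E'
import numpy as np
a=-18.5; 
for k in range(18):
    r=[]
    for i in range(5):
        b=np.radians(a+2); r.append([255,round(4.537*np.cos(b),1),round(-4.537*np.sin(b),1),0,0]); a+=4
    print(a,str(r).replace(' ',''))
E
```

```text
#0 t 16.05 ang -18.4 r 65.0 Frad -0.8 Ftan -0.3 Fz 5.4 z 0.0921
1.5 [[255,np.float64(4.4),np.float64(1.3),0,0],[255,np.float64(4.4),np.float64(1.0),0,0],[255,np.float64(4.5),np.float64(0.7),0,0],[255,np.float64(4.5),np.float64(0.4),0,0],[255,np.float64(4.5),np.float64(0.0),0,0]]
21.5 [[255,np.float64(4.5),np.float64(-0.3),0,0],[255,np.float64(4.5),np.float64(-0.6),0,0],[255,np.float64(4.4),np.float64(-0.9),0,0],[255,np.float64(4.4),np.float64(-1.2),0,0],[255,np.float64(4.3),np.float64(-1.5),0,0]]
41.5 [[255,np.float64(4.2),np.float64(-1.8),0,0],[255,np.float64(4.0),np.float64(-2.1),0,0],[255,np.float64(3.9),np.float64(-2.4),0,0],[255,np.float64(3.7),np.float64(-2.6),0,0],[255,np.float64(3.5),np.float64(-2.9),0,0]]
61.5 [[255,np.float64(3.3),np.float64(-3.1),0,0],[255,np.float64(3.1),np.float64(-3.3),0,0],[255,np.float64(2.8),np.float64(-3.6),0,0],[255,np.float64(2.6),np.float64(-3.7),0,0],[255,np.float64(2.3),np.float64(-3.9),0,0]]
81.5 [[255,np.float64(2.0),np.float64(-4.1),0,0],[255,np.float64(1.7),np.float64(-4.2),0,0],[255,np.float64(1.4),np.float64(-4.3),0,0],[255,np.float64(1.1
[... 2271 characters left out ...]
,0],[255,np.float64(0.7),np.float64(4.5),0,0]]
301.5 [[255,np.float64(1.1),np.float64(4.4),0,0],[255,np.float64(1.4),np.float64(4.3),0,0],[255,np.float64(1.7),np.float64(4.2),0,0],[255,np.float64(2.0),np.float64(4.1),0,0],[255,np.float64(2.2),np.float64(3.9),0,0]]
321.5 [[255,np.float64(2.5),np.float64(3.8),0,0],[255,np.float64(2.8),np.float64(3.6),0,0],[255,np.float64(3.0),np.float64(3.4),0,0],[255,np.float64(3.2),np.float64(3.2),0,0],[255,np.float64(3.4),np.float64(2.9),0,0]]
341.5 [[255,np.float64(3.6),np.float64(2.7),0,0],[255,np.float64(3.8),np.float64(2.4),0,0],[255,np.float64(4.0),np.float64(2.2),0,0],[255,np.float64(4.1),np.float64(1.9),0,0],[255,np.float64(4.2),np.float64(1.6),0,0]]
```

```bash
python3 -m inch '[[255,4.4,1.3,-1,0],[255,4.4,1,0,0],[255,4.5,0.7,0,0],[255,4.5,0.4,0,0],[255,4.5,0,0,0]]' >/dev/null; python3 snap.py
python3 -m inch '[[255,4.5,-0.3,0,0],[255,4.5,-0.6,0,0],[255,4.4,-0.9,0,0],[255,4.4,-1.2,0,0],[255,4.3,-1.5,0,0]]' >/dev/null; python3 snap.py
```

```text
#1 t 16.65 ang 0.6 r 65.7 Frad 2.4 Ftan -4.2 Fz 1.2 z 0.0922
#2 t 17.25 ang 20.7 r 66.4 Frad 5.9 Ftan -4.1 Fz -0.3 z 0.0921
```

```bash
python3 -m inch '[[255,4.2,-1.8,0,0],[255,4,-2.1,0,0],[255,3.9,-2.4,0,0],[255,3.7,-2.6,0,0],[255,3.5,-2.9,0,0]]' >/dev/null; python3 snap.py
python3 -m inch '[[255,3.3,-3.1,0,0],[255,3.1,-3.3,0,0],[255,2.8,-3.6,0,0],[255,2.6,-3.7,0,0],[255,2.3,-3.9,0,0]]' >/dev/null; python3 snap.py
```

```text
#3 t 17.85 ang 41.0 r 67.1 Frad 5.0 Ftan -3.6 Fz -0.7 z 0.0922
#4 t 18.45 ang 61.1 r 67.5 Frad 4.7 Ftan -4.1 Fz -0.7 z 0.0922
```

Fitting the measured path puts the true centre at about (0.5988, 0.1194). I'll fold that shift into the next rows.

```bash
sed -i 's/\[.598,.117\]/[.5988,.1194]/' snap.py
python3 -m inch '[[255,2.5,-3.9,0,0],[255,2.2,-4,0,0],[255,1.9,-4.1,0,0],[255,1.6,-4.3,0,0],[255,1.2,-4.4,0,0]]' >/dev/null; python3 snap.py
python3 -m inch '[[255,0.5,-4.5,0,0],[255,0.2,-4.5,0,0],[255,-0.1,-4.5,0,0],[255,-0.4,-4.5,0,0],[255,-0.7,-4.5,0,0]]' >/dev/null; python3 snap.py
python3 -m inch '[[255,-1.1,-4.4,0,0],[255,-1.4,-4.3,0,0],[255,-1.7,-4.2,0,0],[255,-2,-4.1,0,0],[255,-2.2,-3.9,0,0]]' >/dev/null; python3 snap.py
python3 -m inch '[[255,-2.5,-3.8,0,0],[255,-2.8,-3.6,0,0],[255,-3,-3.4,0,0],[255,-3.2,-3.2,0,0],[255,-3.4,-2.9,0,0]]' >/dev/null; python3 snap.py
python3 - <<'E'
import pickle,cv2,numpy as np
from h import proj
rows=[[],[]]
for k in range(9):
    a,t,s=pickle.load(open(f"pics/S{k:02d}.pkl","rb"))
    for i,(f,n) in enumerate(((t,14),(s,13))):
        u,v=proj(f,[.556,-.030,.08]).astype(int); 
        rows[i].append(cv2.resize(f["img"][v-n-2:v+n+2,u-n-2:u+n+2],(155,155),interpolation=cv2.INTER_CUBIC))
g=[np.hstack(rows[0][:5]),np.hstack(rows[1][:5]),np.hstack(rows[0][5:9]+[rows[0][0]*0]),np.hstack(rows[1][5:9]+[rows[0][0]*0])]
cv2.imwrite("pics/d1.png",np.clip(np.vstack(g)[:,:,::-1].astype(float)*1.2,0,255).astype(np.uint8)[:600])
E
```

```text
#5 t 19.05 ang 82.0 r 64.8 Frad -1.3 Ftan -3.8 Fz 3.0 z 0.0921
#6 t 19.65 ang 102.2 r 64.9 Frad -3.5 Ftan -4.0 Fz 4.7 z 0.0921
#7 t 20.25 ang 121.9 r 65.0 Frad -3.8 Ftan -4.2 Fz 4.2 z 0.0921
#8 t 20.85 ang 141.2 r 65.0 Frad -5.1 Ftan -4.4 Fz 2.3 z 0.0921
```

```bash
python3 -m inch '[[255,-3.6,-2.7,0,0],[255,-3.8,-2.4,0,0],[255,-4,-2.2,0,0],[255,-4.1,-1.9,0,0],[255,-4.2,-1.6,0,0]]' >/dev/null; python3 snap.py
python3 -m inch '[[255,-4.4,-1.3,0,0],[255,-4.4,-1,0,0],[255,-4.5,-0.7,0,0],[255,-4.5,-0.4,0,0],[255,-4.5,0,0,0]]' >/dev/null; python3 snap.py
python3 -m inch '[[255,-4.5,0.3,0,0],[255,-4.5,0.6,0,0],[255,-4.4,0.9,0,0],[255,-4.4,1.2,0,0],[255,-4.3,1.5,0,0]]' >/dev/null; python3 snap.py
python3 -m inch '[[255,-4.2,1.8,0,0],[255,-4,2.1,0,0],[255,-3.9,2.4,0,0],[255,-3.7,2.6,0,0],[255,-3.5,2.9,0,0]]' >/dev/null; python3 snap.py
cat > read.py <<'E'
from h import *
import pickle,glob
post=np.array([.5427,-.0785]); h=np.radians(74)
def reads(f,c,vis=False):
    "rectify face: stand frame, dial centre c world, 2 px/mm, then dark ray score"
    e=np.array([np.cos(h),np.sin(h)]); n=np.array([e[1],-e[0]])
    N=121; g=(np.arange(N)-60)/2e3; S,L=np.meshgrid(-g,g,indexing='ij') # up=ahead, right=right
    w=np.concatenate([c+S[...,None]*e+L[...,None]*n,np.full((N,N,1),.081)],-1)
    T=np.linalg.inv(f["cam_to_world"]); q=(w@T[:3,:3].T+T[:3,3])@f["K"].T; uv=(q[...,:2]/q[...,2:]).astype(np.float32)
    return cv2.remap(f["img"],uv[...,0],uv[...,1],cv2.INTER_CUBIC)
def ray(im,cx=60,cy=60):
    g=im.astype(float).mean(2); th=np.radians(np.arange(0,330,2)); r=np.arange(8,36)
    X=cx-np.outer(np.sin(th),r); Y=cy+np.outer(np.cos(th),r)
    v=cv2.remap(g.astype(np.float32),X.astype(np.float32),Y.astype(np.float32),cv2.INTER_LINEAR).mean(1)
    return th,v
E
python3 - <<'E'
from read import *
e=np.array([np.cos(h),np.sin(h)]); c0=post+.05*e; big=[]
for k in range(13):
    a,t,s=pickle.load(open(f"pics/S{k:02d}.pkl","rb")); out=[]
    for f in(t,s):
        im=reads(f,c0); g=im.min(2)
        m=(g>np.percentile(g,50)).astype(float)
        # centre: best match with a disc of bright
        best=max(((g[60+dy-26:60+dy+27,60+dx-26:60+dx+27].mean(),dx,dy) for dx in range(-12,13) for dy in range(-12,13)))
        th,v=ray(im,60+best[1],60+best[2]); i=v.argmin(); out.append((best[1:],round(np.degrees(th[i])/12,1),round(np.median(v)-v[i])))
        im=im.copy(); big.append(im)
    print(k,round(a,1),out)
pickle.dump(big,open("big.pkl","wb"))
E
```

```text
#9 t 21.45 ang 160.5 r 65.1 Frad -4.9 Ftan -4.3 Fz 3.3 z 0.0921
#10 t 22.05 ang 179.8 r 65.1 Frad -5.3 Ftan -4.2 Fz 3.6 z 0.0921
#11 t 22.65 ang -161.0 r 65.2 Frad -4.9 Ftan -3.3 Fz 5.6 z 0.0921
#12 t 23.25 ang -141.6 r 65.1 Frad -3.2 Ftan -4.6 Fz 8.5 z 0.0921
0 -18.4 [((6, 8), np.float64(11.3), 35), ((4, 12), np.float64(10.0), 71)]
1 0.6 [((3, 10), np.float64(12.7), 35), ((2, 12), np.float64(11.5), 65)]
2 20.7 [((2, 8), np.float64(13.3), 36), ((0, 12), np.float64(13.2), 69)]
3 41.0 [((2, 8), np.float64(14.5), 35), ((0, 12), np.float64(14.7), 62)]
4 61.1 [((2, 9), np.float64(15.5), 36), ((1, 12), np.float64(15.8), 58)]
5 82.0 [((3, 9), np.float64(16.2), 30), ((0, 12), np.float64(17.3), 48)]
6 102.2 [((-3, 9), np.float64(17.8), 34), ((-12, 11), np.float64(20.5), 61)]
7 121.9 [((-12, 12), np.float64(18.8), 37), ((-12, 12), np.float64(20.3), 48)]
8 141.2 [((3, 11), np.float64(16.8), 21), ((-12, 6), np.float64(21.5), 31)]
9 160.5 [((2, 10), np.float64(16.3), 22), ((-12, 12), np.float64(21.8), 71)]
10 179.8 [((2, 10), np.float64(15.7), 24), ((-12, 12), np.float64(22.2), 72)]
11 -161.0 [((2, 8), np.float64(15.0), 27), ((-12, 12), np.float64(23.5), 69)]
12 -141.6 [((2, 8), np.float64(14.0), 24), ((-10, 12), np.float64(18.7), 23)]
```

Readings rise and fall sensibly, with the peak near crank angle 120-125°. Now finish the full turn.

```bash
python3 -m inch '[[255,-3.3,3.1,0,0],[255,-3.1,3.3,0,0],[255,-2.8,3.6,0,0],[255,-2.6,3.7,0,0],[255,-2.3,3.9,0,0]]' >/dev/null; python3 snap.py
python3 -m inch '[[255,-2,4.1,-0.5,0],[255,-1.7,4.2,0,0],[255,-1.4,4.3,0,0],[255,-1.1,4.4,0,0],[255,-0.8,4.5,0,0]]' >/dev/null; python3 snap.py
python3 -m inch '[[255,-0.5,4.5,0,0],[255,-0.2,4.5,0,0],[255,0.1,4.5,0,0],[255,0.4,4.5,0,0],[255,0.7,4.5,0,0]]' >/dev/null; python3 snap.py
python3 -m inch '[[255,1.1,4.4,0,0],[255,1.4,4.3,0,0],[255,1.7,4.2,0,0],[255,2,4.1,0,0],[255,2.2,3.9,0,0]]' >/dev/null; python3 snap.py
python3 -m inch '[[255,2.5,3.8,0,0],[255,2.8,3.6,0,0],[255,3,3.4,0,0],[255,3.2,3.2,0,0],[255,3.4,2.9,0,0]]' >/dev/null; python3 snap.py
python3 -m inch '[[255,3.6,2.7,0,0],[255,3.8,2.4,0,0],[255,4,2.2,0,0],[255,4.1,1.9,0,0],[255,4.2,1.6,0,0]]' >/dev/null; python3 snap.py
cat > fit.py <<'E'
from read import *
from scipy.optimize import least_squares
e=np.array([np.cos(h),np.sin(h)]); c0=post+.05*e; A=[];Y=[];W=[];big=[]
for p in sorted(glob.glob("pics/S*.pkl")):
    a,t,s=pickle.load(open(p,"rb")); im=reads(t,c0); th,v=ray(im,62,69); i=v.argmin(); 
    d=np.median(v)-v[i]; y=np.degrees(th[i])/12; A.append(a);Y.append(y);W.append(d)
    ims=reads(s,c0); th,v=ray(ims,61,73); j=v.argmin(); ds=np.median(v)-v[j]
    print(p[5:8],round(a,1),"top",round(y,2),round(d),"side",round(np.degrees(th[j])/12,2),round(ds), "bright",round(im[40:98,33:91].mean()))
    big.append((a,im,y,ims,np.degrees(th[j])/12))
A=np.radians(A);Y=np.array(Y)
def fit(free):
    r=least_squares(lambda p:p[0]+(p[2] if free else 4.5)*np.cos(A-p[1])-Y,[15,2,4.5],loss="soft_l1",f_scale=.4)
    print("mean,peak deg,amp",r.x[0].round(2),np.degrees(r.x[1]).round(1),r.x[2].round(2)); print((r.fun).round(1))
fit(0);fit(1)
cells=[]
for a,im,y,ims,ys in big:
    im=im.copy(); q=np.radians(y*12); cv2.circle(im,(int(62-44*np.sin(q)),int(69+44*np.cos(q))),2,(255,0,0),-1)
    cv2.putText(im,str(round(a)),(1,12),0,.4,(255,255,0),1); cells.append(im)
while len(cells)%6: cells.append(cells[0]*0)
m=np.vstack([np.hstack(cells[i:i+6]) for i in range(0,len(cells),6)]); sc=min(800/m.shape[1],600/m.shape[0]); cv2.imwrite("pics/fit.png",cv2.resize(m,None,fx=sc,fy=sc)[:,:,::-1])
E
python3 fit.py
```

```text
#13 t 23.85 ang -122.1 r 65.2 Frad -2.0 Ftan -4.7 Fz 11.4 z 0.0921
#14 t 24.45 ang -102.7 r 65.2 Frad 2.2 Ftan -5.0 Fz 10.9 z 0.0920
#15 t 25.05 ang -82.5 r 65.1 Frad 4.3 Ftan -4.1 Fz 9.0 z 0.0921
#16 t 25.65 ang -61.9 r 65.1 Frad 6.4 Ftan -4.0 Fz 7.3 z 0.0921
#17 t 26.25 ang -41.2 r 65.0 Frad 5.9 Ftan -3.9 Fz 6.5 z 0.0921
#18 t 26.85 ang -20.5 r 64.9 Frad 6.3 Ftan -4.5 Fz 4.1 z 0.0921
S00 -18.4 top 12.0 30 side 10.5 67 bright 147
S01 0.6 top 12.67 34 side 11.83 65 bright 148
S02 20.7 top 13.5 37 side 13.0 70 bright 149
S03 41.0 top 14.5 36 side 14.5 63 bright 150
S04 61.1 top 15.5 36 side 15.83 59 bright 149
S05 82.0 top 16.33 31 side 17.0 49 bright 149
S06 102.2 top 17.17 26 side 18.33 63 bright 146
S07 121.9 top 17.17 22 side 18.5 33 bright 112
S08 141.2 top 17.17 22 side 18.33 33 bright 102
S09 160.5 top 16.5 22 side 22.0 57 bright 102
S10 179.8 top 15.83 24 side 16.67 4 bright 102
S11 -161.0 top 15.0 28 side 25.33 54 bright 102
S12 -141.6 top 14.17 25 side 13.5 36 bright 102
S13 -122.1 top 16.33 29 side 12.0 45 bright 92
S14 -102.7 top 25.67 18 side 11.17 45 bright 88
S15 -82.5 top 27.33 10 side 24.67 61 bright 100
S16 -61.9 top 27.0 14 side 10.0 70 bright 99
S17 -41.2 top 5.33 20 side 10.17 74 bright 100
S18 -20.5 top 12.0 29 side 10.67 71 bright 147
mean,peak deg,amp 14.12 125.9 4.5
[ -1.5  -1.1  -0.6   0.    0.5   1.    1.1   1.4   1.3   1.3   0.9   0.4
  -0.3  -3.9 -14.5 -17.2 -17.3   4.4  -1.6]
mean,peak deg,amp 14.62 134.9 2.49
[  0.4   0.2   0.1  -0.1  -0.2  -0.2  -0.5  -0.1  -0.1   0.4   0.5   0.7
   0.7  -2.3 -12.4 -14.7 -14.8   6.8   0.4]
```

Side-camera readings (the reliable ones) are 10.0-10.2 mm near crank -60…-41° and 18.5 mm near 122°. The symmetric pairs put the high spot at crank ≈123°. The turn is complete (358°), so carry on counter-clockwise to 123°.

```bash
python3 -m inch '[[255,4.4,1.3,0,0],[255,4.4,1,0,0],[255,4.5,0.7,0,0],[255,4.5,0.4,0,0],[255,4.5,0,0,0]]' >/dev/null
python3 -m inch '[[255,4.5,-0.3,0,0],[255,4.5,-0.6,0,0],[255,4.4,-0.9,0,0],[255,4.4,-1.2,0,0],[255,4.3,-1.5,0,0]]' >/dev/null; python3 snap.py
python3 -m inch '[[255,4.2,-1.8,0,0],[255,4,-2.1,0,0],[255,3.9,-2.4,0,0],[255,3.7,-2.6,0,0],[255,3.5,-2.9,0,0]]' >/dev/null
python3 -m inch '[[255,3.3,-3.1,0,0],[255,3.1,-3.3,0,0],[255,2.8,-3.6,0,0],[255,2.6,-3.7,0,0],[255,2.3,-3.9,0,0]]' >/dev/null; python3 snap.py
python3 -m inch '[[255,2,-4.1,0,0],[255,1.7,-4.2,0,0],[255,1.4,-4.3,0,0],[255,1.1,-4.4,0,0],[255,0.8,-4.5,0,0]]' >/dev/null
python3 -m inch '[[255,0.5,-4.5,0,0],[255,0.2,-4.5,0,0],[255,-0.1,-4.5,0,0],[255,-0.4,-4.5,0,0],[255,-0.7,-4.5,0,0]]' >/dev/null; python3 snap.py
python3 -m inch '[[255,-1.1,-4.4,0,0],[255,-1.4,-4.3,0,0],[255,-1.7,-4.2,0,0],[255,-2,-4.1,0,0],[255,-2.2,-3.9,0,0]]' >/dev/null; python3 snap.py
python3 -m inch '[[255,-1.4,-2.2,0,0],[255,0,0,0,0],[255,0,0,0,0],[255,0,0,0,0],[255,0,0,0,0]]' >/dev/null; python3 snap.py
python3 fit.py | grep -E "S(19|2.)"
```

```text
#19 t 27.95 ang 21.2 r 64.8 Frad 5.7 Ftan -4.0 Fz 2.3 z 0.0921
#20 t 29.05 ang 62.5 r 64.8 Frad 2.0 Ftan -4.7 Fz 3.7 z 0.0921
#21 t 30.15 ang 102.7 r 64.9 Frad -2.6 Ftan -3.6 Fz 2.5 z 0.0921
#22 t 30.75 ang 122.3 r 65.0 Frad -4.7 Ftan -3.3 Fz 2.7 z 0.0921
#23 t 31.35 ang 125.0 r 65.0 Frad -4.1 Ftan -0.5 Fz 5.1 z 0.0921
S19 21.2 top 13.67 38 side 13.17 81 bright 149
S20 62.5 top 15.5 34 side 15.83 59 bright 150
S21 102.7 top 17.17 27 side 18.33 66 bright 146
S22 122.3 top 17.17 21 side 18.33 34 bright 111
S23 125.0 top 17.33 20 side 18.5 33 bright 108
```

The second pass repeats the first, so the stand did not creep. Now release the handle, rise clear, and check.

```bash
python3 -m inch '[[200,0,0,0,0],[100,0,0,0,0],[0,0,0,0,0],[0,0,0,0,0],[0,0,0,0,0]]'; python3 -m inch '[[0,0,0,0,0],[0,0,0,-20,0],[0,0,0,-35,0],[0,0,0,-35,0],[0,0,0,0,0]]'; python3 -m inch '[[0,-40,-40,0,0],[0,-40,-40,0,0],[0,-40,-40,0,0],[0,-40,-30,0,0],[0,0,0,0,0]]'
python3 - <<'E'
from h import *
import pickle
from read import reads
t=arm.grab_frame("top"); s=arm.grab_frame("side"); w=arm.grab_frame("wrist"); a0=pickle.load(open("pics/S00.pkl","rb"))[1]
P=cloud(t); m=(P[...,2]>.16)&(P[...,2]<.185)&(np.hypot(P[...,0]-.5988,P[...,1]-.1194)<.09)
if m.any():
    c=P[m].mean(0); print("handle",c,np.degrees(np.arctan2(c[1]-.1194,c[0]-.5988)))
for n in("brush","hammer","magnet"):
    r=arm.find_in(t,n); print(n,r[0]["at"] if r else None)
im=np.hstack([cv2.resize(t["img"][140:320,220:460],(400,300),interpolation=cv2.INTER_CUBIC),cv2.resize(s["img"][170:290,200:360],(400,300),interpolation=cv2.INTER_CUBIC)])
im2=np.hstack([cv2.resize(w["img"],(400,300))]+[cv2.resize(reads(s,np.array([.5565,-.0304])),(200,200)),cv2.resize(reads(t,np.array([.5565,-.0304])),(200,200))][0:0]+[np.pad(np.hstack([cv2.resize(reads(f,np.array([.5565,-.0304])),(200,200)) for f in(s,t)]),((0,100),(0,0),(0,0)))])
cv2.imwrite("pics/e1.png",np.vstack([im,im2])[:,:,::-1]); print(arm.get_obs()["ee_pos"],arm.get_obs()["ft_force"],arm.get_obs()["time"])
E
```

```text
time: 31.95
ee_pos: [0.5603, 0.1735, 0.0912]
orientation: [0.707, 0.707, -0.001, -0.001]
ft_force: [-0.1, 0.2, -0.3]
opening: 0.0808
time: 32.45
ee_pos: [0.5657, 0.1742, 0.1881]
orientation: [0.707, 0.707, 0.004, 0.003]
ft_force: [1.4, -0.1, 1.0]
opening: 0.0854
time: 32.95
ee_pos: [0.4208, 0.0244, 0.1808]
orientation: [0.709, 0.706, -0.002, -0.001]
ft_force: [0.7, 0.7, -0.2]
opening: 0.0852
handle [0.56077436 0.17008332 0.17121975] 126.87941471624514
brush [382.3, 295.6]
hammer [376.3, 156.9]
magnet [295.2, 144.8]
[0.42659993 0.0278355  0.18212301] [ 0.19531406 -0.7905793   0.09361374] 33.25
```

View pics/e1.png

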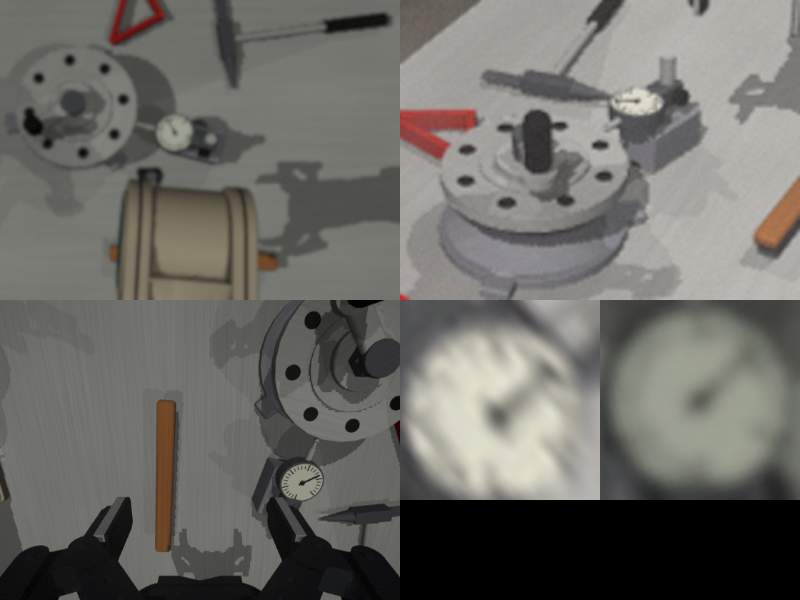

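The table rests with the handle at about 127°. The needle shows about 18.5-19 mm, the peak reading, with the plunger on the rim. The hammer, magnet and brush are in place (the arm hides part of the brush in the top view, the wrist view shows it whole). The hand is clear, so I'm handing in.

```bash
python3 -m inch '[[0,0,0,0,0],[0,0,0,0,0],[0,0,0,0,0],[0,0,0,0,0],[0,0,0,0,0]]'; python3 -c "
from cell import arm
print(arm.job_done())"
```

```text
time: 33.75
ee_pos: [0.4258, 0.0272, 0.1821]
orientation: [0.707, 0.707, -0.0, -0.0]
ft_force: [-0.2, 0.4, 1.0]
opening: 0.0858
the job is handed in; nothing more can be done
None
```

The job is handed in at 33.75 s of the 72 s allowed; no verdict was reported.

**What I did**
- **Stand:** I gripped it by the post, swung it to point at the spindle, and slid it up to the rim. I let it go at about 10.8 mm pressed in, with its line within about 1 mm of the spindle by my measurement.
- **Turn:** I cranked the table about 358° counter-clockwise. I then carried on to the high spot, which the dial readings put at crank angle about 123°.

**Last checks**
- **High spot:** I stopped at crank angle 125° by the arm, about 127° by the top camera. The dial reads about 18.5 to 19 mm, the highest of the turn.
- **Stand position:** Dial readings on the second pass matched the first, so the stand did not creep.
- **End state:** The hand is clear of everything. The hammer and magnet are where they were to within about 2 pixels. The arm half-hid the brush from above, so I judged it unmoved from the wrist view.

**What failed or disagreed**
- **Missed grip:** My first grip on the post closed on air, because the real fingertips sit about 37 mm short of the reported tool point. I corrected for that afterwards.
- **Spindle position:** My first estimate of the axis was about 2.5 mm off. I corrected it partway through the turn from the path of the crank.
- **Dial readings:** The top and side cameras differed by up to about 1.5 mm, and the arm sometimes hid the dial from one or both. They still agreed on the high spot's angle to about 3°.

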